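# Offer up the missing tile over its gap

## Task

Pick the blue tile out of the tray, carry it through the air over the top of the spirit level, and finish still holding it in the gripper, at rest about 10 mm above the one empty gap in the tile panel: flat, centred and lined up with the gap (either way round), so that it could be lowered straight in. Do not lower it in, put it down or let go. Never touch the panel or the spirit level with the tile or the robot, and leave the other three tiles and the red flask where they are.

Things in the scene. Friction and masses are not known exactly. Their poses are not given: they have to be found in the camera images.
- blue_tile_center (a point): The thing to move: a blue glazed tile, a block 70 x 40 x 15 mm, about 95 g, lying flat in one of the four compartments of the tray; the point is its centre, x along the 70 mm side, y along the 40 mm side, z up. Which compartment it lies in changes. Picked up by its two long sides, 40 mm apart.
- white_tile_center (a point): Bystander: a white tile, a block 70 x 40 x 15 mm, about 95 g, lying flat in one of the four compartments of the tray; the point is its centre, x along the 70 mm side, y along the 40 mm side, z up.
- brick_tile_center (a point): Bystander: a terracotta (red-brown) tile, a block 70 x 40 x 15 mm, about 95 g, lying flat in one of the four compartments of the tray; the point is its centre, x along the 70 mm side, y along the 40 mm side, z up.
- black_tile_center (a point): Bystander: a black tile, a block 70 x 40 x 15 mm, about 95 g, lying flat in one of the four compartments of the tray; the point is its centre, x along the 70 mm side, y along the 40 mm side, z up.
- tray: Grey open tray, fixed, 215 (x) x 255 (y) x 25 mm high, with walls and one divider each way 5 mm thick: four compartments 100 (x) x 120 (y) mm, centres at x = +-52.5, y = +-62.5 mm. The inner floor is 5 mm above the table, so a tile's top is 20 mm above the table. Origin: centre of the underside; z up.
- level: Yellow spirit level, fixed, standing on edge between the tray and the panel: 320 mm along its x, 24 mm thick (28 at the end caps), 62 mm tall, with two low flat feet 70 mm wide and 6 mm high. Origin: centre of the underside; z up.
- gap (a point): The empty gap in the tile panel: the point is the gap's centre, level with the upper faces of the tiles around it (25 mm above the table); x along the gap's long side, y along its short side, z up. The gap is 82 x 52 mm and 15 mm deep, with a grey mortar floor: the blue tile would fit with a 6 mm joint all round.
- panel: The tile panel, fixed, origin at the centre of its underside, straight below the gap's centre, same axes as the gap: a plywood board 236 (x) x 152 (y) x 10 mm carrying eight white and terracotta tiles 15 mm thick, in three rows of three with the middle one missing.
- flask: Bystander: a red drinking flask, loose, 66 mm across, 170 mm tall, standing beyond the far end of the spirit level. Origin: centre of its underside.

How it is judged:
By the outcome, as a careful person would: the job done as asked, in the order asked, and still so for the second after the job is handed in, while the arm keeps its last pose, push and grip.
It also fails if it takes over 38 s, if anything falls off the work surface, if the arm or the gripper's body presses on something with over 40 N, if the wrist force passes 120 N, or if a joint passes its speed limit or range.

## Robot

A 6-joint arm with a two-finger parallel gripper is mounted at the origin on the work surface. World frame = base frame: x ahead of the robot, y to its left, z up, the work surface at z = 0. Lengths are in m, angles in degrees, forces in N, time in s.
With the tool pointing down it reaches from about 0.375 to 0.9 m from the base axis. Payload 3.1 kg.
Tool frame: the origin (TCP) lies on the centre line of the jaws, within the pads' length; the fingertips stand 25 mm ahead of it and the grasp point (between the pads) lies 6 mm ahead of it; z points along the fingers, y is the line along which they close (so a half turn about z gives the same grasp; the last joint's range is limited). The gripper opens to 87 mm and grips with 3 to 60 N. Pads are 19 mm wide; open, the fingers measure 117 mm over their backs; the gripper's body (75 mm by 190 mm) begins 51 mm behind the grasp point.
Start: joints at [-81.159, 30.224, 82.088, -0, 67.689, -10.227], TCP at [0.204, -0.591, 0.248] pointing down, gripper open.
Joint ranges: [-176.69, 176.69], [-43.24, 126.21], [12.49, 139.97], [-82, 262], [0, 151.66], [-163.58, 163.58]. Speed limits (degrees/s): [159.86, 159.86, 180, 180, 180, 180].

## Interface

Orientations are given as a 3x3 rotation matrix whose columns are the frame's x, y, z axes.
In Python, from rig import bot, cams, models gives the robot as it stands. The module is installed in compiled form; this text tells all that it offers.
- The arm moves only by the shell command python3 -m handwheel 'ROWS' [OPENING]. ROWS is JSON, a list of rows, each a list of 6 numbers: the shift along the world's x, y, z each as a share of 1 m, from -1 to 1, then the turn, a rotation vector about the world's x, y, z each as a share of 2 rad, from -1 to 1. In form: [[dx, dy, dz, wx, wy, wz], ...]. A call has exactly 8 rows; each row is the pose to reach, as a shift and turn from the pose commanded when the call began; what a row does not reach only later rows make up. A row lasts 1/12 s, in which the tool goes at most 41.7 mm and 7.16 degrees, less where a joint would pass 70% of its speed; a pose out of reach is approached as far as the arm can. A call with a number of a shift or a turn outside -1 to 1 is refused whole. A call with a gripper value outside its range is refused whole. OPENING is the opening, from -1 (shut) to 1 (fully open), so that 0 is half open, set as the call begins (- or left out, the last holds). The fingers move at their own pace and stop on an object; the grip force is fixed at half the most. Time passes only in rows, so rows that repeat a pose let the fingers close, or fill a call up. It gives the time, the measured TCP pose, the force, the opening and the grip force at its end, in the units of the state.
- bot.read_state(): the state, without advancing time (a new reading comes with each control period).
- cams.capture(name): name is "scene" or "top" or "wrist"; returns (picture, depth): 384x512x3 uint8, blue, green, red; 384x512 float32, m along the optical axis (not along the pixel's ray), 0 where there is no reading.
- cams.calibration(name): a dict with "mtx" (3x3 intrinsics, pixels), "dist_coeffs" ([k1, k2, p1, p2, k3] as OpenCV has them; the pictures are not rectified), "R" (3x3) and "t" (3): a world point X has camera coordinates R X + t; the wrist camera has in their place "tool_from_camera" (4x4, takes a point from camera to tool coordinates, whose origin is the TCP and whose axes are the flange's). Camera axes: x right, y down, z forward; pixel columns grow to the right and rows downward; lengths in m; the calibration is good to about 2 mm. A picture is of the moment at which its call begins: read the wrist's pose just before it. calibration takes no time and is no camera call.
- bot.hand_in(): hands the job in; it is judged then, once.
Trained networks look in the newest picture that a camera, given by its name, has taken for a name from the list of things; names that differ only in an ending like _2 or _b are one class to them, and where a whole thing is asked for, a point or a joint stands for the part that bears it (a point fixed in the world has none). Each returns a list of dicts, best first, with "conf" (0 to 1); they miss things now and then, are a little off and sometimes report something else, mostly with a low value. They report only what shows in the picture. A call takes as long as a camera call.
- models.spot_in(query, camera): "position" ([column, row] in pixels, amid what is visible of it).
- models.tip_of(query, camera): "position" ([column, row] in pixels: a listed point, or the origin of a listed thing).
The state is a dict: "time_s": time; "joint_positions": joint angles; "qvel": joint speeds; "tau": joint torques, N m; "position": TCP position; "tcp_rot": TCP orientation; "force": force on the tool from outside, world axes, zero at the start; "moment": the same for the moment, N m; "opening": opening from 0.0 (shut) to 1.0 (fully open); "grasp_force": force on a finger pad.
Only numpy, scipy, OpenCV 4.12 (cv2) and the standard library are available. Lean on these libraries where they do the work, as an engineer would, in place of code of your own. Each camera call takes 0.05 s, during which the arm holds its last target. There are 200 camera calls.

## Working session

There is one attempt and no reset: what is moved stays moved. The work goes in short steps, Python scripts to look and compute and a shell command to move; the robot and the scene stay as the last step left them, time stands still between calls to the robot, and variables do not carry over. Pictures are saved under pics/ and viewed, at most 10 in all, crops included, and the job is handed in when it is done.

```bash
mkdir -p pics; cat > h.py <<'E'
from rig import bot,cams,models
import numpy as np, cv2
def snap(n,f=None):
    s=bot.read_state(); im,d=cams.capture(n)
    if f: cv2.imwrite('pics/'+f,im)
    return s,im,d
def cam(n,s=None):
    c=cams.calibration(n); K=np.array(c['mtx']);D=np.array(c['dist_coeffs'])
    if n=='wrist':
        T=np.array(c['tool_from_camera']);W=np.eye(4);W[:3,:3]=s['tcp_rot'];W[:3,3]=s['position']
        M=W@T; return K,D,M[:3,:3],M[:3,3]
    R=np.array(c['R']);return K,D,R.T,-R.T@np.array(c['t'])
def onplane(px,z,n,s=None):
    K,D,R,o=cam(n,s)
    u=cv2.undistortPoints(np.array(px,float).reshape(-1,1,2),K,D).reshape(-1,2)
    r=np.c_[u,np.ones(len(u))]@R.T
    return o+r*((z-o[2])/r[:,2])[:,None]
E
python3 - <<'E'
from h import *
for n in('top','scene'):
    s,im,d=snap(n,n+'1.png')
    for q,z in(('blue_tile_center',.02),('gap',.025),('level',.0),('flask',0),('tray',0),('panel',0)):
        for r in models.tip_of(q,n)[:2]:
            print(n,q,round(r['conf'],2),np.round(r['position'],1),onplane(r['position'],z,n).round(3))
print(bot.read_state())
E
```

```text
top blue_tile_center 0.86 [308.2 202.4] [[ 0.535 -0.159  0.02 ]]
top gap 0.96 [127.3 214. ] [[0.506 0.255 0.025]]
top level 0.91 [240.8 231.1] [[ 0.47  -0.005  0.   ]]
top flask 0.88 [247.2 125.4] [[ 0.722 -0.018  0.   ]]
top tray 0.8 [338.5 228.2] [[ 0.476 -0.231  0.   ]]
top panel 0.75 [134.7 211.2] [[0.514 0.246 0.   ]]
scene blue_tile_center 0.66 [187.9 197.7] [[ 0.538 -0.169  0.02 ]]
scene gap 0.74 [321.4 141.2] [[0.518 0.25  0.025]]
scene level 0.79 [240.  162.4] [[0.465 0.015 0.   ]]
scene flask 0.58 [270.4 232.6] [[ 0.719 -0.027  0.   ]]
scene flask 0.23 [125.4 187.9] [[ 0.412 -0.3    0.   ]]
scene tray 0.97 [157.9 196.6] [[ 0.481 -0.233  0.   ]]
scene panel 0.64 [237.6 164.2] [[0.469 0.006 0.   ]]
scene panel 0.56 [319.2 146.1] [[0.51  0.251 0.   ]]
{'time_s': 0.7, 'joint_positions': array([-8.11587150e+01,  3.02216346e+01,  8.20866273e+01,  1.68439011e-03,
        6.76898503e+01, -1.02273835e+01]), 'qvel': array([-0.00657882,  0.11178366, -0.0515785 , -0.13035217,  0.04478587,
        0.05588623]), 'tau': array([-1.26975334e-03, -4.39864862e+01, -1.76952320e+01,  6.31263410e-02,
        5.04754926e-02, -4.54393557e-05]), 'position': array([ 0.20422033, -0.59067917,  0.24757445]), 'tcp_rot': array([[ 9.45131352e-01,  3.26690567e-01,  3.19384569e-05],
       [ 3.26690568e-01, -9.45131352e-01, -2.83769709e-05],
       [ 2.09155482e-05,  3.72539575e-05, -9.99999999e-01]]), 'force': array([0.15059064, 0.22854564, 0.00636216]), 'moment': array([-0.01249292, -0.0176957 ,  0.01081344]), 'grasp_force': 0.0, 'opening': 0.9995439753761564}
```

View pics/top1.png

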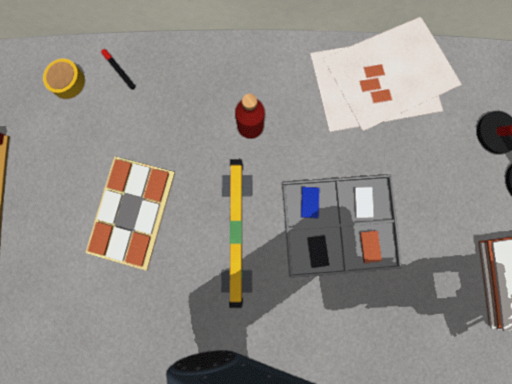

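```bash
cat >> h.py <<'E'
def rect(mask,z,n,s=None,amin=150):
    # min-area rect of the largest blob, on plane z: centre, sides, angle of long side (deg)
    c=max(cv2.findContours(mask.astype(np.uint8),cv2.RETR_EXTERNAL,cv2.CHAIN_APPROX_NONE)[0],key=cv2.contourArea)
    P=onplane(c.reshape(-1,2),z,n,s)[:,:2]
    (cx,cy),(w,h),a=cv2.minAreaRect((P*1000).astype(np.float32))
    if w<h: a+=90;w,h=h,w
    return (round(cx/1000,4),round(cy/1000,4)),(round(w,1),round(h,1)),round((a+90)%180-90,1)
def blue(im):
    H=cv2.cvtColor(im,cv2.COLOR_BGR2HSV)
    return cv2.inRange(H,(95,90,40),(130,255,255))
E
python3 - <<'E'
from h import *
im=cv2.imread('pics/top1.png')
print(rect(blue(im),.02,'top'))
H=cv2.cvtColor(im,cv2.COLOR_BGR2HSV)
print(rect(cv2.inRange(H,(20,110,90),(35,255,255)),.062,'top'))
E
```

```text
((0.5356, -0.1623), (70.6, 40.4), -3.4)
((0.8228, 0.4242), (110.0, 89.5), 24.9)
```

The top view shows the blue tile at about (310,202) in the tray's upper-left compartment. The panel's grey gap is at (128,212), the level runs along column 236 from row 160 to 306, and the flask is at (250,117). I'll move above the tile with the jaws partly open, so the fingers clear the compartment walls.

```bash
python3 -m handwheel '[[0.02,0.025,0,0,0,-0.02],[0.04,0.055,0,0,0,-0.05],[0.063,0.085,0,0,0,-0.08],[0.087,0.115,0,0,0,-0.11],[0.11,0.145,0,0,0,-0.14],[0.133,0.175,0,0,0,-0.17],[0.155,0.205,0,0,0,-0.19],[0.175,0.23,0,0,0,-0.196]]' 0.4
python3 -m handwheel '[[0.023,0.03,-0.005,0,0,0],[0.046,0.06,-0.01,0,0,0],[0.069,0.09,-0.015,0,0,0],[0.092,0.12,-0.02,0,0,0],[0.115,0.15,-0.03,0,0,0],[0.135,0.175,-0.035,0,0,0],[0.15,0.193,-0.04,0,0,0],[0.156,0.2,-0.04,0,0,0]]'
python3 - <<'E'
from h import *
s,im,d=snap('wrist','w1.png')
print(s['time_s'],s['position'],s['tcp_rot'][:,0],s['opening'],s['joint_positions'].round(1))
print(rect(blue(im),.02,'wrist',s))
print(models.tip_of('blue_tile_center','wrist')[:1])
E
```

```text
time_s: 1.37
position: [0.3801, -0.3584, 0.2477]
tcp_rot: [[0.998, -0.06, 0.0], [-0.06, -0.998, 0.001], [0.0, -0.001, -1.0]]
force: [-0.4, 0.6, -0.3]
opening: 0.701
grasp_force: 0.0
time_s: 2.03
position: [0.5364, -0.1576, 0.2067]
tcp_rot: [[0.998, -0.056, -0.001], [-0.056, -0.998, 0.001], [-0.001, -0.001, -1.0]]
force: [-0.2, -0.5, 1.1]
opening: 0.698
grasp_force: 0.0
2.0333 [ 0.53644401 -0.1576182   0.20669378] [ 9.98443291e-01 -5.57718158e-02 -7.06525481e-04] 0.6984157339416786 [-27.9  28.2  94.    0.1  57.9  65.3]
((0.537, -0.1637), (70.3, 40.0), -3.0)
[{'position': [264.8, 180.8], 'conf': 0.69}]
```

View pics/w1.png

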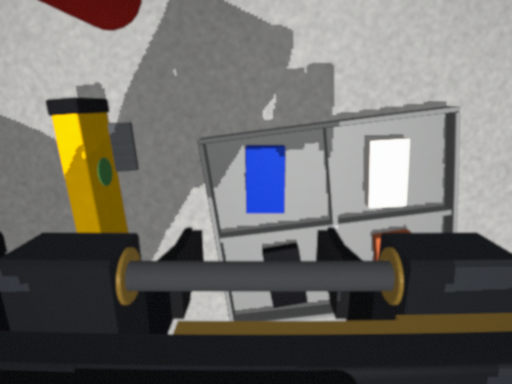

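The wrist view shows the tile at (265,180), with about 33 mm to the wall on its left and 43 mm to the divider on its right. I'll narrow the jaws a little and go down.

```bash
python3 -m handwheel '[[0.001,-0.003,-0.02,0,0,0],[0.001,-0.003,-0.045,0,0,0],[0.001,-0.003,-0.07,0,0,0],[0.001,-0.003,-0.09,0,0,0],[0.001,-0.003,-0.105,0,0,0],[0.001,-0.003,-0.115,0,0,0],[0.001,-0.003,-0.12,0,0,0],[0.001,-0.003,-0.12,0,0,0]]' 0.25
python3 - <<'E'
from h import *
s,im,d=snap('wrist','w2.png')
print(s['time_s'],s['position'],s['tcp_rot'][:,0],s['opening'])
try: print(rect(blue(im),.02,'wrist',s))
except Exception as e: print(e)
s,im,d=snap('wrist'); print(s['position'])
E
```

```text
time_s: 2.8
position: [0.5355, -0.1645, 0.087]
tcp_rot: [[0.998, -0.06, -0.001], [-0.06, -0.998, 0.0], [-0.001, -0.0, -1.0]]
force: [1.5, -0.0, -0.9]
opening: 0.625
grasp_force: 0.0
2.8 [ 0.53550189 -0.16453674  0.08699434] [ 0.99816849 -0.06048111 -0.00130509] 0.625002576347302
((0.5395, -0.164), (67.7, 39.8), -3.4)
[ 0.53611046 -0.16450276  0.08778037]
```

View pics/w2.png

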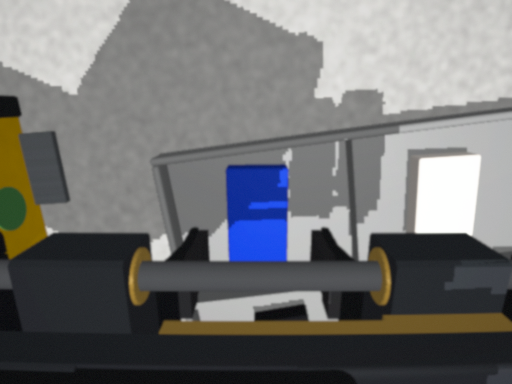

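The tile at (257,213) sits centrally between the fingers at about (195,245) and (325,245), so I'll go down and grip it.

```bash
python3 -m handwheel '[[0.001,0.001,-0.015,0,0,0],[0.001,0.001,-0.03,0,0,0],[0.001,0.001,-0.042,0,0,0],[0.001,0.001,-0.05,0,0,0],[0.001,0.001,-0.054,0,0,0],[0.001,0.001,-0.0555,0,0,0],[0.001,0.001,-0.0555,0,0,0],[0.001,0.001,-0.0555,0,0,0]]'
python3 -m handwheel '[[0,0,0,0,0,0],[0,0,0,0,0,0],[0,0,0,0,0,0],[0,0,0,0,0,0],[0,0,0,0,0,0],[0,0,0,0,0,0],[0,0,0,0,0,0],[0,0,0,0,0,0]]' -1
```

```text
time_s: 3.57
position: [0.5375, -0.1628, 0.0325]
tcp_rot: [[0.998, -0.059, 0.001], [-0.059, -0.998, -0.0], [0.001, 0.0, -1.0]]
force: [0.6, 0.2, -0.1]
opening: 0.622
grasp_force: 0.0
time_s: 4.23
position: [0.5374, -0.1628, 0.0324]
tcp_rot: [[0.998, -0.059, 0.001], [-0.059, -0.998, -0.0], [0.001, 0.0, -1.0]]
force: [0.2, -0.9, 3.8]
opening: 0.456
grasp_force: 30.0
```

```bash
python3 -m handwheel '[[0,0,0.01,0,0,0],[0,0,0.03,0,0,0],[0,0,0.055,0,0,0],[0,0,0.085,0,0,0],[0,0,0.115,0,0,0],[0,0,0.14,0,0,0],[0,0,0.155,0,0,0],[0,0,0.16,0,0,0]]'
python3 - <<'E'
from h import *
s,im,d=snap('top','t2.png')
c=np.array(models.tip_of('gap','top')[0]['position']);print(c,onplane(c,.025,'top'))
cr=im[145:280,75:185];cv2.imwrite('pics/t2c.png',cv2.resize(cr,None,fx=4,fy=4,interpolation=cv2.INTER_CUBIC))
H=cv2.cvtColor(im,cv2.COLOR_BGR2HSV)
print(H[int(c[1])-2:int(c[1])+3,int(c[0])].tolist(), H[int(c[1]),int(c[0])-14:int(c[0])+16:2].tolist())
s=bot.read_state();print(s['position'],s['opening'],s['grasp_force'])
E
```

```text
time_s: 4.9
position: [0.5383, -0.1631, 0.1952]
tcp_rot: [[0.998, -0.059, 0.005], [-0.059, -0.998, -0.002], [0.005, 0.002, -1.0]]
force: [0.6, 0.7, -1.4]
opening: 0.457
grasp_force: 30.0
[127.9 212.2] [[0.51001418 0.25337553 0.025     ]]
[[0, 2, 132], [150, 6, 134], [170, 6, 135], [170, 6, 133], [0, 4, 134]] [[50, 3, 248], [30, 4, 241], [18, 27, 122], [23, 16, 141], [10, 6, 136], [150, 2, 134], [15, 4, 135], [170, 6, 135], [20, 6, 134], [20, 6, 135], [0, 6, 135], [0, 4, 134], [150, 4, 129], [40, 3, 238], [45, 2, 247]]
[ 0.53737836 -0.16271092  0.19295933] 0.454746455357768 29.994064271450043
```

View pics/t2c.png

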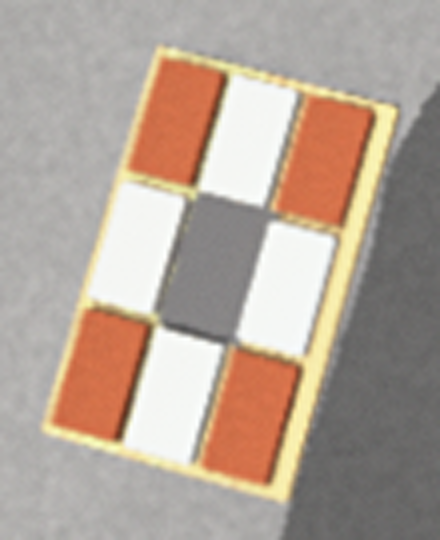

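The crop shows the grey gap at (215,265), and the panel's long edges tilt about 16° in the image, so the gap's long axis is at roughly -16° in the world. I'll carry the tile over the level to a viewing point just short of the gap.

```bash
python3 -m handwheel '[[0,0.01,0,0,0,0],[-0.003,0.03,0,0,0,0],[-0.007,0.055,0,0,0,0],[-0.012,0.085,0,0,0,0],[-0.02,0.115,0,0,0,0],[-0.027,0.145,0,0,0,0],[-0.035,0.175,0,0,0,-0.01],[-0.042,0.205,0,0,0,-0.02]]'
python3 -m handwheel '[[-0.007,0.03,0,0,0,-0.01],[-0.015,0.06,0,0,0,-0.025],[-0.022,0.09,0,0,0,-0.04],[-0.03,0.12,0,0,0,-0.055],[-0.038,0.15,0,0,0,-0.07],[-0.045,0.18,0,0,0,-0.08],[-0.051,0.205,0,0,0,-0.088],[-0.054,0.218,0,0,0,-0.09]]'
python3 -m handwheel '[[0,0.005,0,0,0,0],[0,0.008,0,0,0,0],[0,0.01,0,0,0,0],[0,0.01,0,0,0,0],[0,0.01,0,0,0,0],[0,0.01,0,0,0,0],[0,0.01,0,0,0,0],[0,0.01,0,0,0,0]]'
python3 - <<'E'
from h import *
s,im,d=snap('wrist','w3.png')
print(s['time_s'],s['position'],s['tcp_rot'][:,0],s['opening'])
g=models.tip_of('gap','wrist');print(g[:2])
if g: print(onplane(g[0]['position'],.025,'wrist',s))
H=cv2.cvtColor(im,cv2.COLOR_BGR2HSV)
K=cv2.imread('pics/t2.png');Ht=cv2.cvtColor(K,cv2.COLOR_BGR2HSV)
# outline of the whole tile field, top camera: white + terracotta
m=((Ht[...,2]>200)&(Ht[...,1]<40))|((Ht[...,0]<15)&(Ht[...,1]>110)); m[:150]=0;m[280:]=0;m[:,:80]=0;m[:,185:]=0
P=onplane(np.argwhere(m)[:,::-1],.025,'top')[:,:2]
print('top field',cv2.minAreaRect((P*1000).astype(np.float32)))
E
```

```text
time_s: 5.67
position: [0.4928, 0.0445, 0.1902]
tcp_rot: [[0.995, -0.1, -0.005], [-0.1, -0.995, 0.001], [-0.005, -0.001, -1.0]]
force: [0.4, -0.4, -1.7]
opening: 0.455
grasp_force: 30.0
time_s: 6.33
position: [0.4383, 0.263, 0.1902]
tcp_rot: [[0.962, -0.274, -0.005], [-0.274, -0.962, -0.0], [-0.004, 0.002, -1.0]]
force: [-0.6, 0.0, -1.4]
opening: 0.455
grasp_force: 30.0
time_s: 7.0
position: [0.4414, 0.2698, 0.1921]
tcp_rot: [[0.961, -0.277, 0.0], [-0.277, -0.961, -0.0], [0.0, -0.0, -1.0]]
force: [-0.3, -0.2, -1.3]
opening: 0.456
grasp_force: 30.0
7.0 [0.44142873 0.2697883  0.19213145] [ 9.60984288e-01 -2.76602947e-01  8.65604708e-05] 0.4556876554477877
[{'position': [253.2, 106.3], 'conf': 0.73}]
[[0.5130357  0.25434047 0.025     ]]
top field ((509.8935241699219, 257.4439392089844), (138.80528259277344, 227.5590362548828), 75.89173126220703)
```

View pics/w3.png

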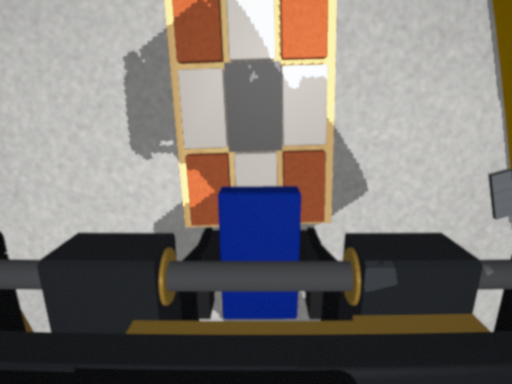

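The wrist view shows the grey gap centred at about (254,105), with white tiles either side at (203,108) and (305,107). The held blue tile is at (259,250). The two white tiles are placed symmetrically about the gap, so I'll measure it from them.

```bash
python3 - <<'E'
from h import *
s=bot.read_state();im=cv2.imread('pics/w3.png')
K,D,R,o=cam('wrist',s);print('cam',o.round(3),R[:,2].round(2))
H=cv2.cvtColor(im,cv2.COLOR_BGR2HSV)
m=((H[...,1]<45)&(H[...,2]>140)).astype(np.uint8)
m=cv2.morphologyEx(m,cv2.MORPH_OPEN,np.ones((3,3)))
n,L,st,c=cv2.connectedComponentsWithStats(m,connectivity=4)
R2=[]
for p in((203,108),(305,107)):
    l=L[p[1],p[0]];print(st[l]);r=rect(L==l,.025,'wrist',s);print(r);R2.append(r[0])
a,b=np.array(R2);print('mid',(a+b)/2,'dist',np.linalg.norm(a-b),'axis deg',np.degrees(np.arctan2(*(a-b)[::-1]))-90)
# held tile angle & position (top at about tcp_z-.012)
print('held',rect(blue(im),s['position'][2]-.0125,'wrist',s))
print(H[106,215:295:2,2].tolist());print(H[45:165:2,252].tolist())
E
```

```text
cam [0.511 0.249 0.329] [-0.25  0.07 -0.96]
[ 178   69   49   79 3425]
((0.5232, 0.2989), (68.7, 39.4), -14.3)
[ 275   62   53   83 3546]
((0.5032, 0.2131), (71.7, 45.8), -15.0)
mid [0.5132 0.256 ] dist 0.08810017026090244 axis deg -13.121355590424415
held ((0.4579, 0.2646), (40.6, 38.1), 74.0)
[202, 202, 202, 202, 184, 129, 107, 101, 101, 102, 101, 103, 103, 103, 102, 103, 102, 104, 104, 105, 104, 104, 103, 103, 104, 104, 105, 104, 106, 104, 105, 105, 106, 113, 173, 206, 207, 207, 206, 206]
[[14, 13, 210], [13, 15, 210], [14, 13, 210], [15, 15, 210], [16, 13, 208], [15, 12, 209], [14, 14, 196], [13, 16, 141], [15, 14, 111], [0, 2, 109], [0, 2, 109], [0, 2, 108], [150, 5, 108], [30, 2, 120], [15, 4, 137], [30, 3, 160], [0, 3, 162], [0, 3, 148], [0, 2, 128], [0, 2, 107], [0, 0, 105], [0, 2, 106], [0, 2, 105], [0, 0, 105], [0, 2, 106], [15, 5, 105], [165, 5, 105], [150, 2, 105], [0, 2, 104], [15, 5, 104], [0, 2, 104], [0, 0, 104], [0, 2, 103], [60, 2, 104], [0, 2, 103], [0, 0, 102], [45, 5, 100], [30, 3, 101], [0, 2, 103], [165, 5, 102], [30, 3, 101], [15, 5, 100], [0, 5, 100], [0, 3, 100], [0, 0, 99], [15, 5, 100], [0, 3, 100], [0, 0, 98], [0, 0, 98], [30, 3, 98], [0, 3, 98], [0, 3, 98], [10, 8, 101], [15, 21, 119], [15, 16, 158], [18, 16, 192], [15, 16, 196], [18, 16, 195], [15, 16, 195], [14, 17, 197]]
```

```bash
cat > gap.py <<'E'
from h import *
def gap(im,s,box,thr=150):
    # box = inner col0,col1,row0,row1 of the gap; walks outwards from it to the first bright pixel run
    V=cv2.cvtColor(im,cv2.COLOR_BGR2GRAY).astype(float); c0,c1,r0,r1=box
    def walk(r,c,dr,dc):
        for k in range(40):
            a,b=V[r+dr*k,c+dc*k],V[r+dr*(k+1),c+dc*(k+1)]
            if a<thr<=b: f=k+(thr-a)/(b-a); return c+dc*f,r+dr*f
    fit=[]
    for pts in ([walk(r,c0,0,-1) for r in range(r0,r1)],[walk(r,c1,0,1) for r in range(r0,r1)],
                [walk(r0,c,-1,0) for c in range(c0,c1)],[walk(r1,c,1,0) for c in range(c0,c1)]):
        P=onplane([p for p in pts if p],.025,'wrist',s)[:,:2]
        vx,vy,x,y=cv2.fitLine(P.astype(np.float32),cv2.DIST_HUBER,0,1e-4,1e-4).ravel()
        fit.append((np.array([x,y],float),np.degrees(np.arctan2(vy,vx))%180))
    return fit
if __name__=='__main__':
    s=bot.read_state();im=cv2.imread('pics/w3.png')
    f=gap(im,s,(236,274,72,140))
    a=[(f[0][1]+90)%180-90,(f[1][1]+90)%180-90,f[2][1]-90,f[3][1]-90];print('angles',np.round(a,2))
    t=np.radians(np.mean(a[:2]));u=np.array([np.cos(t),np.sin(t)]);v=np.array([-u[1],u[0]])
    L,R,T,B=[x[0] for x in f]
    print('short',(L-R)@v,'long',(T-B)@u); C=u*((T+B)@u/2)+v*((L+R)@v/2);print('centre',C)
    tip=s['position'];x=s['tcp_rot'][:,0];print('tcp',tip,'ang',np.degrees(np.arctan2(x[1],x[0])))
E
python3 gap.py
```

```text
angles [-14.23 -14.25 -14.4  -14.36]
short 0.05232333213026408 long 0.08204224652742731
centre [0.51220319 0.25471971]
tcp [0.4413466  0.26999817 0.19214778] ang -16.03089097440107
```

```bash
python3 - <<'E'
from h import *
s=bot.read_state();im=cv2.imread('pics/w3.png')
print([(r,im[r,245].tolist(),im[r,275].tolist()) for r in range(183,200)])
T=lambda px,h:(onplane(px,s['position'][2]+h,'wrist',s)-s['position'])@s['tcp_rot']
m=blue(im)
for r in(205,215,225):
    c=np.where(m[r]>0)[0];print(r,c.min(),c.max(),T([[c.min()-.5,r],[c.max()+.5,r]],-.0125).round(4)[:,:2].tolist())
for c in(230,260,290):
    r=np.where(m[:,c]>0)[0].min()-.5;print(c,r,'bottom far edge x',T([[c,r]],-.0275)[0,0].round(4),'top far edge at 195.5',T([[c,195.5]],-.0125)[0,0].round(4))
E
```

```text
[(183, [181, 187, 193], [174, 181, 188]), (184, [179, 183, 188], [170, 175, 180]), (185, [165, 165, 167], [154, 151, 154]), (186, [137, 124, 125], [126, 107, 106]), (187, [105, 73, 72], [98, 57, 52]), (188, [89, 37, 27], [88, 30, 16]), (189, [86, 25, 7], [87, 25, 9]), (190, [88, 25, 9], [87, 25, 8]), (191, [90, 26, 5], [92, 26, 7]), (192, [101, 30, 9], [103, 29, 12]), (193, [113, 31, 8], [114, 31, 4]), (194, [122, 32, 5], [123, 32, 5]), (195, [128, 36, 10], [130, 38, 12]), (196, [132, 39, 14], [131, 36, 10]), (197, [132, 38, 12], [132, 39, 14]), (198, [131, 38, 10], [134, 41, 18]), (199, [131, 37, 11], [132, 39, 13])]
205 219 299 [[0.0276, -0.0189], [0.0276, 0.0197]]
215 219 299 [[0.0226, -0.019], [0.0226, 0.0199]]
225 220 299 [[0.0174, -0.0187], [0.0175, 0.0201]]
230 186.5 bottom far edge x 0.033 top far edge at 195.5 0.0323
260 187.5 bottom far edge x 0.0325 top far edge at 195.5 0.0323
290 186.5 bottom far edge x 0.033 top far edge at 195.5 0.0323
```

```bash
python3 - <<'E'
import cv2
im=cv2.imread('pics/w3.png')[175:235,200:320]
cv2.imwrite('pics/w3c.png',cv2.resize(im,None,fx=6,fy=6,interpolation=cv2.INTER_NEAREST))
E
```

```text
(no output)
```

View pics/w3c.png

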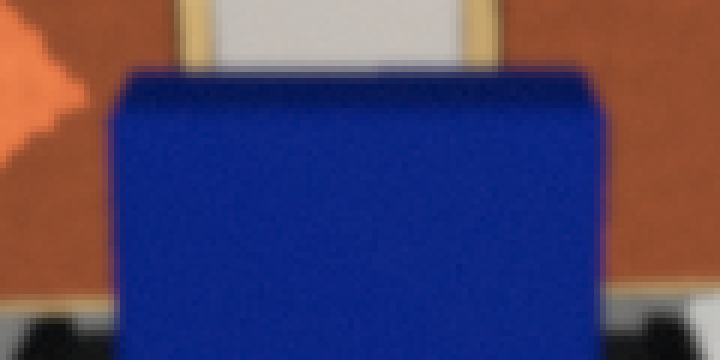

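The crop shows the tile's far face clearly: its top edge is at crop row 108 and its sides are at columns 113 and 605. That puts the tile square in the jaws, with its centre about 1–2 mm behind the TCP. I'll go above the gap, stop 30 mm high, and check.

```bash
python3 -m handwheel '[[0.01,-0.002,0,0,0,0.005],[0.025,-0.005,0,0,0,0.01],[0.04,-0.008,0,0,0,0.015],[0.055,-0.011,0,0,0,0.015],[0.066,-0.013,0,0,0,0.015],[0.071,-0.0145,0,0,0,0.015],[0.072,-0.015,-0.01,0,0,0.015],[0.072,-0.015,-0.02,0,0,0.015]]'
python3 -m handwheel '[[0,0,-0.015,0,0,0],[0,0,-0.035,0,0,0],[0,0,-0.053,0,0,0],[0,0,-0.067,0,0,0],[0,0,-0.076,0,0,0],[0,0,-0.08,0,0,0],[0,0,-0.08,0,0,0],[0,0,-0.08,0,0,0]]'
python3 - <<'E'
from h import *
s,im,d=snap('wrist','w4.png')
x=s['tcp_rot'][:,0];print(s['time_s'],s['position'],np.degrees(np.arctan2(x[1],x[0])))
s,im,d=snap('top','t4.png');print(s['position'])
E
```

```text
time_s: 7.77
position: [0.5135, 0.2552, 0.1716]
tcp_rot: [[0.969, -0.247, 0.001], [-0.247, -0.969, 0.0], [0.001, -0.0, -1.0]]
force: [-0.3, 0.6, -1.6]
opening: 0.453
grasp_force: 30.0
time_s: 8.43
position: [0.5131, 0.2555, 0.0921]
tcp_rot: [[0.969, -0.246, -0.0], [-0.246, -0.969, 0.0], [-0.0, -0.0, -1.0]]
force: [0.8, -0.4, -0.5]
opening: 0.458
grasp_force: 30.0
8.4333 [0.51309414 0.25547203 0.09210332] -14.26346357131649
[0.51349276 0.25555528 0.09256803]
```

View pics/w4.png

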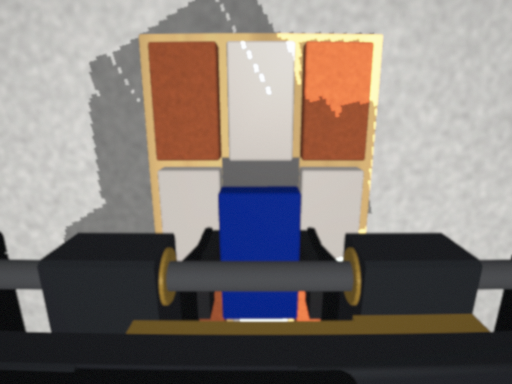

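The tile at (260,250) sits over the gap, whose visible far strip is at (260,173), columns 222–299. I'll check the joints numerically.

```bash
python3 - <<'E'
from h import *
s=bot.read_state();im=cv2.imread('pics/w4.png');V=cv2.cvtColor(im,cv2.COLOR_BGR2GRAY)
T=lambda px,z:((onplane(px,z,'wrist',s)-s['position'])@s['tcp_rot'])[:,:2].round(4).tolist()
print(V[152:168,260].tolist());print(V[178,212:230].tolist(),V[178,290:308].tolist())
m=blue(im)
for c in(235,260,285):
    col=V[140:180,c].astype(float);r=140+np.where((col[:-1]>140)&(col[1:]<=140))[0][-1]+.5
    b=np.where(m[:,c]>0)[0].min()-.5;print(c,'far gap edge',r,T([[c,r]],.025),'tile bottom far edge',b,T([[c,b]],s['position'][2]-.0275))
for r in(172,178,182):
    a=V[r].astype(float);l=np.where((a[200:250]>140))[0].max()+200.5;q=np.where(a[270:320]>140)[0].min()+269.5
    print('sides',T([[l,r],[q,r]],.025))
c=np.where(m[215]>0)[0];print('tile sides',T([[c.min()-.5,215],[c.max()+.5,215]],s['position'][2]-.0125))
E
```

```text
[205, 204, 203, 203, 202, 200, 195, 178, 150, 120, 106, 103, 102, 102, 101, 102]
[201, 202, 200, 200, 200, 197, 187, 165, 137, 121, 114, 104, 100, 99, 99, 100, 99, 99] [100, 100, 101, 100, 100, 100, 101, 102, 110, 120, 124, 142, 173, 190, 200, 203, 203, 203]
235 far gap edge 160.5 [[0.04, -0.0147]] tile bottom far edge 186.5 [[0.033, -0.0119]]
260 far gap edge 160.5 [[0.04, 0.001]] tile bottom far edge 186.5 [[0.033, 0.001]]
285 far gap edge 160.5 [[0.04, 0.0168]] tile bottom far edge 185.5 [[0.0335, 0.0139]]
sides [[0.0326, -0.0247], [0.0327, 0.0274]]
sides [[0.0287, -0.0248], [0.0288, 0.0269]]
sides [[0.0261, -0.0249], [0.0262, 0.027]]
tile sides [[0.0225, -0.019], [0.0226, 0.0199]]
```

The joints agree to within 1 mm (far joint 6.5–7 mm against 6 mm, sides centred to 0.6 mm). Now the final descent and settling.

```bash
python3 -m handwheel '[[0.0005,-0.0005,-0.006,0,0,0],[0.0005,-0.0005,-0.013,0,0,0],[0.0005,-0.0005,-0.02,0,0,0],[0.0005,-0.0005,-0.025,0,0,0],[0.0005,-0.0005,-0.028,0,0,0],[0.0005,-0.0005,-0.0295,0,0,0],[0.0005,-0.0005,-0.0295,0,0,0],[0.0005,-0.0005,-0.0295,0,0,0]]'
python3 -m handwheel '[[0,0,0,0,0,0],[0,0,0,0,0,0],[0,0,0,0,0,0],[0,0,0,0,0,0],[0,0,0,0,0,0],[0,0,0,0,0,0],[0,0,0,0,0,0],[0,0,0,0,0,0]]'
python3 - <<'E'
from h import *
s,im,d=snap('scene','s5.png');print(s['position'],s['grasp_force'],s['qvel'].round(2))
cv2.imwrite('pics/s5c.png',cv2.resize(im[60:300,60:460],None,fx=2,fy=2))
E
```

```text
time_s: 9.2
position: [0.5137, 0.2549, 0.0624]
tcp_rot: [[0.969, -0.247, -0.0], [-0.247, -0.969, 0.0], [-0.0, 0.0, -1.0]]
force: [-0.0, -0.7, -0.4]
opening: 0.459
grasp_force: 30.0
time_s: 9.87
position: [0.5137, 0.2548, 0.0626]
tcp_rot: [[0.969, -0.247, -0.0], [-0.247, -0.969, 0.0], [-0.0, -0.0, -1.0]]
force: [-1.1, 0.3, -0.8]
opening: 0.458
grasp_force: 30.0
[0.51370212 0.25480749 0.06256765] 29.994108974933624 [ 0.1  -0.03 -0.05  0.03  0.04 -0.01]
```

View pics/s5c.png

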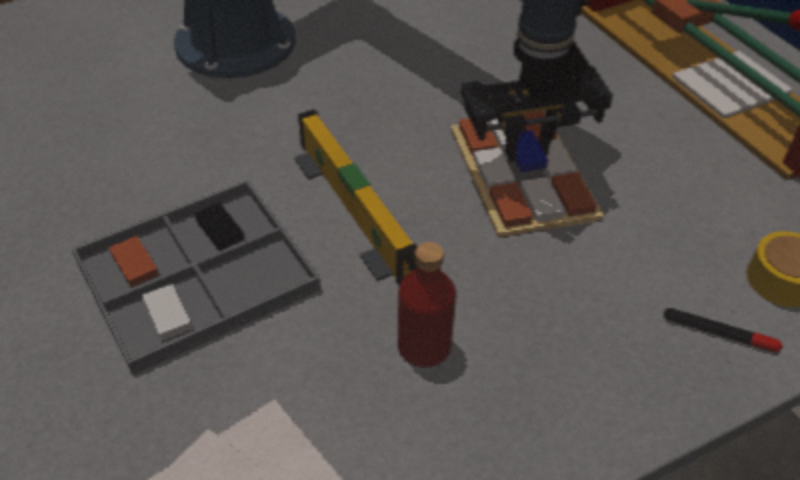

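The scene view shows the blue tile held over the gap at (532,152). The other three tiles are in place at (133,260), (218,226) and (167,312), and the flask is standing at (427,310). The arm is at rest, so I'll hand in.

```bash
python3 -c "
from rig import bot
print(bot.hand_in())"
```

```text
the job is handed in; nothing more can be done
None
```

The job is handed in: the blue tile went over the spirit level and is held at rest about 10 mm above the gap, flat and centred to about 1 mm, with the other three tiles and the flask left in place (hand-in gave no verdict).

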